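# Bring the marked jar to the front of the desk caddy and hold it there

## Task

Turn the revolving caddy on the desk until the jar with the red lid stands squarely behind the yellow front arrow, so that the doctor can take it. Finish while still gripping the caddy's blue T-bar handle and holding the turntable still: do not let go at the end. All five jars stay upright in their pockets, and the other things on the desk stay where they are.

Things in the scene. Friction and masses are not known exactly. Their poses are not given: they have to be found in the camera images.
- caddy_foot: Fixed foot of the revolving caddy: a black disc 150 mm across under the turning plate, with a flat yellow tongue 20 mm wide, 7 to 8 mm thick, its pointed tip 165 mm from the axis: the front arrow, of which about 57 mm shows beyond the plate. Origin on the turning axis at desk level; the arrow lies along its -x axis, roughly towards the robot (up to 35 degrees either side).
- carousel: Turning plate: a grey disc 216 mm across, top 26 mm above the desk. Origin on its axis, at its underside; z up. Turns without end either way about the vertical, with light friction (0.03 N m), and stays where left. Five white pockets, 14 mm high, 57 mm across, stand 72 degrees apart, centres 74 mm from the axis; each holds a jar, any jar in any pocket.
- handle_grip (a point): Middle of the blue T-bar handle on top of the caddy, on the turning axis, 152 mm above the desk. The bar is 64 mm long along this point's x axis, 16 mm thick along y and 36 mm high (134 to 170 mm above the desk), fixed to the turning plate by a steel post 16 mm across. The jar lids lie 36 mm below the bar.
- handle: The same T-bar handle and post as one part, fixed to the turning plate and turning with it. Origin on the turning axis at the plate's underside, x along the bar, z up.
- jar_red: A glass jar with a glossy red lid and a broad red band around it (the marked jar); 48 mm across, 72 mm high, standing loose in a pocket of the caddy with about 2 mm play, its base 26 mm above the desk; about 0.1 kg. Origin at the centre of its underside, z up.
- jar_white: A glass jar with a white lid; 48 mm across, 72 mm high, standing loose in a pocket of the caddy with about 2 mm play, its base 26 mm above the desk; about 0.1 kg. Origin at the centre of its underside, z up.
- jar_blue: A glass jar with a blue lid; 48 mm across, 72 mm high, standing loose in a pocket of the caddy with about 2 mm play, its base 26 mm above the desk; about 0.1 kg. Origin at the centre of its underside, z up.
- jar_grey: A glass jar with a grey lid; 48 mm across, 72 mm high, standing loose in a pocket of the caddy with about 2 mm play, its base 26 mm above the desk; about 0.1 kg. Origin at the centre of its underside, z up.
- jar_green: A glass jar with a green lid; 48 mm across, 72 mm high, standing loose in a pocket of the caddy with about 2 mm play, its base 26 mm above the desk; about 0.1 kg. Origin at the centre of its underside, z up.
- mouse: Black computer mouse, 105 x 60 mm, 32 mm high, loose; a bystander. Origin at the centre of its underside.
- stapler: Black and silver stapler, 135 x 36 mm, 54 mm high, loose; a bystander. Origin at the centre of its underside.
- sanitiser: White hand-gel pump bottle, 75 x 55 mm, 185 mm high, loose; a bystander. Origin at the centre of its underside.
- mug: Blue mug, 80 mm across, 92 mm high, its handle along +y, loose; a bystander. Origin at the centre of its underside.
- tape: Grey tape dispenser with an amber roll, 130 x 45 mm, 71 mm high, loose; a bystander. Origin at the centre of its underside.
Not all that is in view belongs to the job. Leave any turquoise look-alike of the caddy_foot alone.

How it is judged:
By the outcome, as a careful person would: the job done as asked, in the order asked, and still so for the second after the job is handed in, while the arm keeps its last pose, push and grip.
It also fails if it takes over 48 s, if anything falls off the work surface, if the arm or the gripper's body presses on something with over 40 N, if the wrist force passes 120 N, or if a joint passes its speed limit or range.

## Robot

A 6-joint arm with a two-finger parallel gripper is mounted at the origin on the work surface. World frame = base frame: x ahead of the robot, y to its left, z up, the work surface at z = 0. Lengths are in m, angles in rad, forces in N, time in s.
With the tool pointing down it reaches from about 0.35 to 0.975 m from the base axis. Payload 7.1 kg.
Tool frame: the origin (TCP) lies midway between the tips of the shut fingers; the grasp point (between the pads) lies 19 mm behind it (manip.tcp_to_grasp is the distance from the TCP to the grasp point, in m); z points along the fingers, y is the line along which they close (so a half turn about z gives the same grasp; the last joint's range is limited). The gripper opens to 88 mm and grips with 3 to 60 N. Pads are 20 mm wide; open, the fingers measure 115 mm over their backs; the gripper's body (75 mm by 178 mm) begins 61 mm behind the grasp point.
Start: joints at [1.216, 0.423, 1.63, -0, 1.089, -0.019], TCP at [0.206, 0.59, 0.223] pointing down, gripper open.
Joint ranges: [-3, 3], [-0.9, 2.11], [0.09, 2.58], [-1.31, 4.45], [0.11, 2.69], [-2.54, 2.54]. Speed limits (rad/s): [2.39, 2.39, 3.01, 3.14, 3.14, 3.14].

## Interface

Orientations are given as a unit quaternion [x, y, z, w].
In Python, from workcell import monitor, imaging, manip, models gives the robot as it stands.
- The arm moves only by the tool carry_out, never from a script. Its argument "motion" is a list of rows, each an object with "grip": the opening, from 0 (shut) to 1 (fully open); "dp": the shift along the tool's x, y, z in m, a list of three; "spin": the turn about the tool's z in rad. In form: [{"grip": grip, "dp": [dx, dy, dz], "spin": spin}, ...]. A call has 1 to 12 rows; each row shifts and turns the commanded pose from where the row before left it, along the tool's axes as they then stand; what a row does not reach is not made up. A row lasts 1/10 s, in which the tool goes at most 50 mm and 8.59 degrees, less where a joint would pass 70% of its speed; a pose out of reach is approached as far as the arm can. A call is refused whole if a number of a shift passes 0.05 or a number of a turn 0.15, either way. A call with a gripper value outside its range is refused whole. The fingers move at their own pace and stop on an object; "squeeze" is the grip in N (left out, the last holds). Time passes only in rows, so rows that do not move let the fingers close. It gives the time, the measured TCP pose, the force, the opening and the grip force at its end, in the units of the state.
- monitor.sense(): the state, without advancing time (a new reading comes with each control period).
- imaging.read_camera(name): name is "side" or "top" or "wrist"; returns a dict with "image" (384x512x3 uint8, blue, green, red), "range_z" (384x512 float32, m along the optical axis (not along the pixel's ray), 0 where there is no reading), "intrinsics" (3x3 intrinsics, pixels), "cam_to_world" (4x4, takes a point from camera to world coordinates); the wrist camera has in their place "T_tool_cam" (4x4, takes a point from camera to tool coordinates, whose origin is the TCP and whose axes are the flange's). Camera axes: x right, y up, looking along -z (the intrinsics and any distortion apply to the point x, -y, -z); pixel columns grow to the right and rows downward; lengths in m; the calibration is good to about 2 mm. A picture is of the moment at which its call begins: read the wrist's pose just before it.
- manip.job_done(): hands the job in; it is judged then, once.
Trained networks look in a picture, given as the dict that the camera call returned (one of the last four; its "shot" number tells which), for a name from the list of things; names that differ only in an ending like _2 or _b are one class to them, and where a whole thing is asked for, a point or a joint stands for the part that bears it (a point fixed in the world has none). Each returns a list of dicts, best first, with "confidence" (0 to 1); they miss things now and then, are a little off and sometimes report something else, mostly with a low value. They report only what shows in the picture. A call takes as long as a camera call. They do not tell look-alikes from the thing itself.
- models.boxes_of(picture, query): "rect" ([left, top, right, bottom] in pixels, round what is visible of it).
- models.spot_point(picture, query): "centre" ([row, column] in pixels: a listed point, or the origin of a listed thing).
The state is a dict: "t": time; "joint_positions": joint angles; "qvel": joint speeds; "effort": joint torques, N m; "tcp_pos": TCP position; "tcp_rot": TCP orientation; "contact_force": force on the tool from outside, world axes, zero at the start; "ft_torque": the same for the moment, N m; "opening": finger opening in m; "grip_force": force on a finger pad.
Only numpy, scipy, OpenCV 4.12 (cv2) and the standard library are available. Lean on these libraries where they do the work, as an engineer would, in place of code of your own. Each camera call takes 0.05 s, during which the arm holds its last target. There are 200 camera calls.

## Working session

There is one attempt and no reset: what is moved stays moved. The work goes in short steps, Python scripts to look and compute and a tool call to move; the robot and the scene stay as the last step left them, time stands still between calls to the robot, and variables do not carry over. Pictures are saved under pics/ and viewed, at most 10 in all, crops included, and the job is handed in when it is done.

Besides the shell and the picture viewer there is one more tool, called after "Call:" by a JSON object that holds its "api" and its "payload". carry_out: Moves the arm, as the interface text tells. Its arguments: {"type":"object","properties":{"motion":{"type":"array"},"squeeze":{"type":"number"}},"required":["motion"]}

```bash
mkdir -p pics; cat > h.py <<'E'
import numpy as np, cv2
from workcell import monitor, imaging, manip, models
def world(p,r,c,z=None,T=None):
    """pixel -> world; with z: intersect the ray with that height, else use depth"""
    K=p["intrinsics"]; T=np.array(p["cam_to_world"] if T is None else T)
    d=np.array([(c-K[0][2])/K[0][0],-(r-K[1][2])/K[1][1],-1.])
    o=T[:3,3]; w=T[:3,:3]@d
    s=(z-o[2])/w[2] if z is not None else p["range_z"][int(round(r)),int(round(c))]
    return o+s*w
E
python3 - <<'E'
from h import *
s=monitor.sense(); print(s["t"],s["tcp_pos"],s["tcp_rot"],s["opening"])
for n in ["top","side"]:
    p=imaging.read_camera(n); cv2.imwrite(f"pics/{n}0.png",p["image"])
    print(n,np.round(p["cam_to_world"],3).tolist(),p["intrinsics"])
    for q in ["caddy_foot","handle_grip","jar_red","carousel"]:
        for d in models.spot_point(p,q)[:3]: print(q,np.round(d["centre"],1),round(d["confidence"],2),np.round(world(p,*d["centre"]),3))
E
```

```text
0.0 [0.20572929 0.58958559 0.22190502] [ 1.67130162e-01  9.85934551e-01 -7.42320273e-04 -1.35285119e-04] 0.08793693278250127
top [[0.021, 0.997, -0.071, 0.471], [-1.0, 0.021, -0.001, -0.01], [0.0, 0.071, 0.998, 1.366], [0.0, 0.0, 0.0, 1.0]] [[448.91596947   0.         253.953261  ]
 [  0.         448.91596947 188.44555186]
 [  0.           0.           1.        ]]
caddy_foot [186.1 180.7] 0.92 [0.57  0.213 0.011]
handle_grip [220.7 284.4] 0.68 [ 0.472 -0.091  0.174]
jar_red [210.5 304.2] 0.69 [ 0.502 -0.153  0.092]
carousel [219.5 284.5] 0.73 [ 0.475 -0.092  0.17 ]
side [[0.874, 0.304, -0.379, -0.029], [-0.485, 0.575, -0.658, -1.002], [0.018, 0.759, 0.65, 1.109], [0.0, 0.0, 0.0, 1.0]] [[474.7960507    0.         260.82695867]
 [  0.         474.7960507  187.66055712]
 [  0.           0.           1.        ]]
caddy_foot [176.8 236.1] 0.91 [0.557 0.199 0.016]
handle_grip [204.5 255.8] 0.89 [ 0.472 -0.104  0.163]
jar_red [244.8 273.3] 0.83 [ 0.486 -0.189  0.063]
carousel [235.9 253.9] 0.7 [ 0.468 -0.101  0.029]
```

View pics/top0.png

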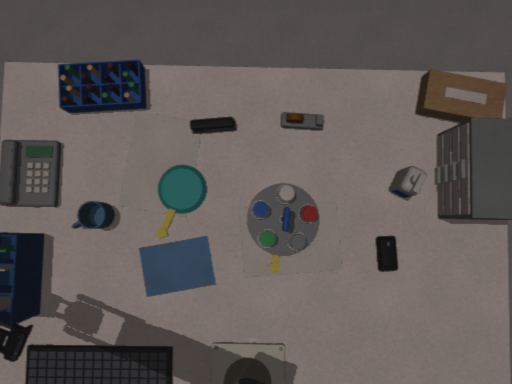

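View pics/side0.png

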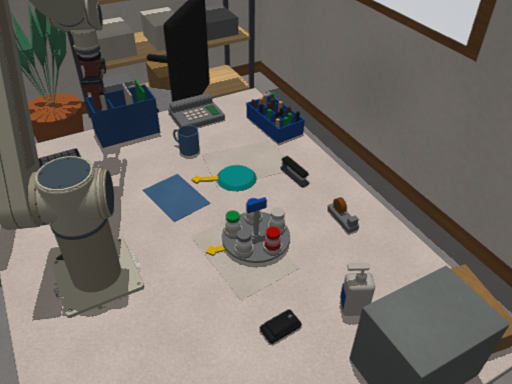

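Caddy candidates in the top picture: the real one with grey plate, jars and blue bar at (col 284, row 220) and its arrow at (276, 264); and the turquoise disc at (181, 188) with an arrow at (165, 225), which is the look-alike. The networks' `caddy_foot` hit is on the look-alike. I choose the grey one. The red lid is at (309, 213) and the side view agrees, with red at (273, 240). I'll check it in a crop and measure.

```bash
cat >> h.py <<'E'
def mask(p,lo,hi,box):
    h=cv2.cvtColor(p["image"],cv2.COLOR_BGR2HSV); m=cv2.inRange(h,lo,hi); k=np.zeros_like(m)
    l,t,r,b=box; k[t:b,l:r]=m[t:b,l:r]; return k
def pts(p,m,z,T=None): return np.array([world(p,r,c,z,T) for r,c in np.argwhere(m)])
E
python3 - <<'E'
from h import *
p=imaging.read_camera("top"); im=p["image"]
cv2.imwrite("pics/crop.png",cv2.resize(im[170:285,230:345],None,fx=5,fy=5,interpolation=cv2.INTER_CUBIC))
box=(235,175,335,280)
y=pts(p,mask(p,(18,110,90),(36,255,255),box),0.0075)
r=pts(p,mask(p,(0,120,60),(8,255,255),box)|mask(p,(172,120,60),(180,255,255),box),0.098)
h=p["range_z"]
# plate: pixels at height .026 +- .006 ; bar: height>.15
H=np.array([[world(p,a,b) for b in range(235,335)] for a in range(175,280)])
bar=H[H[...,2]>.15]; bar=bar[np.linalg.norm(bar[:,:2]-[.472,-.095],axis=1)<.06]
def pca(x):
    c=x[:,:2].mean(0); v=np.linalg.svd(x[:,:2]-c,full_matrices=False)[2][0]; return c,v,np.degrees(np.arctan2(v[1],v[0]))
print("bar",len(bar),pca(bar)); print("yellow",len(y),pca(y),y.min(0),y.max(0)); print("red",len(r),r.mean(0))
pl=(H[...,2]>.012)&(H[...,2]<.2); m=np.zeros(im.shape[:2],np.uint8); m[175:280,235:335]=pl
m=mask(p,(0,0,0),(180,90,140),box)
g=(np.abs(H[...,2]-.026)<.006); G=H[g]; hull=cv2.convexHull(G[:,:2].astype(np.float32)); print("plate",cv2.minEnclosingCircle(hull))
for n,q in [("white","jar_white"),("blue","jar_blue"),("grey","jar_grey"),("green","jar_green"),("red","jar_red")]:
    L=models.boxes_of(p,q)
    for d in L[:1]: print(n,np.round(d["rect"]),round(d["confidence"],2))
E
```

```text
bar 151 (array([ 0.47746543, -0.09441332]), array([-0.9975404 ,  0.07009381]), np.float64(175.98062458157864))
yellow 130 (array([ 0.34277026, -0.07535574]), array([-0.98688433,  0.16142899]), np.float64(170.7101501207305)) [ 0.31776405 -0.08888601  0.0075    ] [ 0.3685815  -0.05875864  0.0075    ]
red 187 [ 0.49486412 -0.16712852  0.098     ]
plate ((0.47713086009025574, -0.09471800923347473), 0.10798323899507523)
white [278. 189. 296. 204.] 0.79
grey [288. 235. 309. 250.] 0.8
green [261. 227. 273. 245.] 0.55
red [297. 203. 320. 223.] 0.73
```

View pics/crop.png

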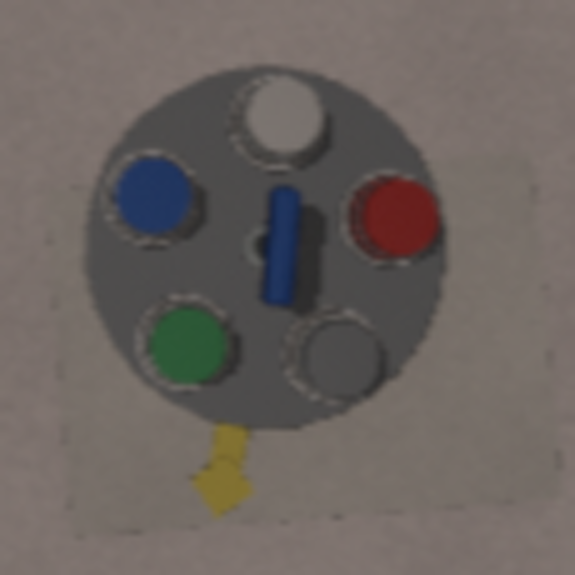

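The crop shows the grey plate with the red lid at right (400, 217), the blue bar nearly upright (282, 245), and the yellow arrow pointing down and slightly left (222, 480). Axis ≈ (0.477, -0.0945), arrow at about 171.5°, red at about -76°, so the turn is about -112.5° (clockwise from above).

Call:
{"api": "carry_out", "payload": {"motion": [{"grip":1,"dp":[-0.03,-0.035,0],"spin":0},{"grip":1,"dp":[-0.03,-0.035,0],"spin":0},{"grip":1,"dp":[-0.03,-0.035,0],"spin":0},{"grip":1,"dp":[-0.03,-0.035,0],"spin":0},{"grip":1,"dp":[-0.03,-0.035,0],"spin":0},{"grip":1,"dp":[-0.03,-0.035,0],"spin":0},{"grip":1,"dp":[-0.03,-0.035,0],"spin":0},{"grip":1,"dp":[-0.03,-0.035,0],"spin":0},{"grip":1,"dp":[-0.03,-0.035,0],"spin":0},{"grip":1,"dp":[-0.03,-0.035,0],"spin":0},{"grip":1,"dp":[-0.03,-0.035,0],"spin":0},{"grip":1,"dp":[-0.03,-0.035,0],"spin":0}]}}

```text
t: 2.0
tcp_pos: [0.4079, 0.0731, 0.2231]
tcp_rot: [0.167, 0.986, 0.0, 0.001]
contact_force: [0.6, 0.4, 0.8]
opening: 0.088
grip_force: 0.0
```

Call:
{"api": "carry_out", "payload": {"motion": [{"grip":1,"dp":[-0.03,-0.034,0],"spin":0},{"grip":1,"dp":[-0.03,-0.034,0],"spin":0},{"grip":1,"dp":[-0.03,-0.034,0],"spin":0},{"grip":1,"dp":[0,0,0],"spin":-0.13},{"grip":1,"dp":[0,0,0],"spin":-0.13},{"grip":1,"dp":[0,0,0],"spin":0},{"grip":1,"dp":[0,0,0],"spin":0}]}}

```text
t: 2.7
tcp_pos: [0.4587, -0.051, 0.2227]
tcp_rot: [0.04, 0.999, 0.0, 0.0]
contact_force: [-0.5, 1.0, 1.2]
opening: 0.0877
grip_force: 0.0
```

```bash
cat >> h.py <<'E'
from scipy.spatial.transform import Rotation as R
def tool():
    s=monitor.sense(); T=np.eye(4); T[:3,:3]=R.from_quat(s["tcp_rot"]).as_matrix(); T[:3,3]=s["tcp_pos"]; return s,T
def deg(v): return np.degrees(np.arctan2(v[1],v[0]))
E
python3 - <<'E'
from h import *
s,T=tool(); p=imaging.read_camera("wrist"); W=T@np.array(p["T_tool_cam"]); cv2.imwrite("pics/w1.png",p["image"])
print(s["t"],s["tcp_pos"],deg(T[:2,0]),T[2,:3],s["joint_positions"])
for q in ["handle_grip","jar_red"]:
    for d in models.spot_point(p,q)[:2]: print(q,d,world(p,*d["centre"],.152 if q[0]=="h" else .098,W))
print(W[:3,3])
E
```

```text
2.7 [ 0.4587324  -0.05097607  0.22273713] 175.4612438825128 [-1.11635445e-04  2.15331828e-05 -9.99999994e-01] [-1.36473644e-01  1.80936535e-01  1.97916306e+00  3.35468199e-05
  9.81382838e-01 -1.62807238e+00]
handle_grip {'centre': [224.5, 211.2], 'confidence': 0.65} [ 0.47977473 -0.0973963   0.152     ]
jar_red {'centre': [202.5, 175.7], 'confidence': 0.77} [ 0.4715352  -0.14611741  0.098     ]
[ 0.38743719 -0.04546734  0.3841641 ]
```

View pics/w1.png

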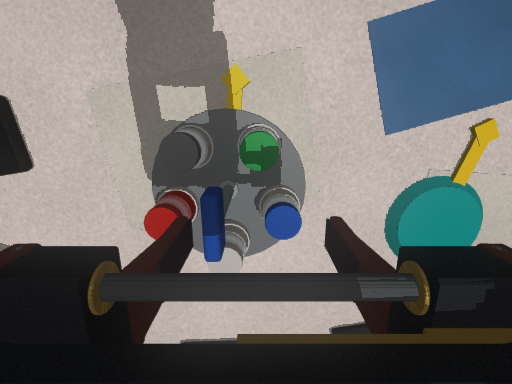

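The wrist picture shows the blue bar at (212, 225), the red lid at (165, 222) and the yellow arrow at (235, 80). The turquoise look-alike is off to the right. I'll move over the bar.

Call:
{"api": "carry_out", "payload": {"motion": [{"grip":1,"dp":[-0.0115,-0.021,0],"spin":0},{"grip":1,"dp":[-0.0115,-0.021,0],"spin":0},{"grip":1,"dp":[0,0,0],"spin":0},{"grip":1,"dp":[0,0,0],"spin":0}]}}

```text
t: 3.25
tcp_pos: [0.4782, -0.0944, 0.2225]
tcp_rot: [0.039, 0.999, 0.0, -0.0]
contact_force: [0.6, 0.5, -0.5]
opening: 0.0878
grip_force: 0.0
```

```bash
cat > fit.py <<'E'
from h import *
from scipy.optimize import least_squares
def lids():
    """top-camera fit: axis, phase of the five lids -> red azimuth; arrow azimuth"""
    p=imaging.read_camera("top"); box=(235,175,335,280); out={}
    for n,lo,hi in [("red",(0,150,90),(6,255,255)),("blue",(105,130,90),(125,255,255)),("green",(50,100,70),(85,255,255))]:
        m=mask(p,lo,hi,box); k,l,st,_=cv2.connectedComponentsWithStats(m)
        for i in range(1,k):
            if st[i,4]<60: continue
            x=pts(p,l==i,.098); out[n+str(i)]=(len(x),x.mean(0)[:2])
    return p,out
E
python3 - <<'E'
from fit import *
s,T=tool(); p=imaging.read_camera("wrist"); W=T@np.array(p["T_tool_cam"]); cv2.imwrite("pics/w2.png",p["image"])
print(s["t"],s["tcp_pos"])
Z=p["range_z"]; m=mask(p,(105,130,30),(130,255,255),(0,0,512,384))
P=np.array([world(p,r,c,None,W) for r,c in np.argwhere(m) if Z[r,c]>0])
b=P[(P[:,2]>.13)&(P[:,2]<.18)&(np.linalg.norm(P[:,:2]-[.478,-.095],axis=1)<.06)]
t=b[b[:,2]>.164]
for x in (b,t):
    (c,sz,a)=cv2.minAreaRect(x[:,:2].astype(np.float32)); print(len(x),c,sz,a, x[:,2].min(),x[:,2].max())
y=pts(p,mask(p,(18,110,90),(36,255,255),(0,0,512,384)),.0075,W); y=y[np.linalg.norm(y[:,:2]-[.478,-.095],axis=1)<.2]
print("arrow",len(y),y.mean(0), y[np.argmin(y[:,0])])
print(lids()[1])
E
```

```text
3.25 [ 0.47819325 -0.09435176  0.22249747]
1305 (0.4774661362171173, -0.09557344764471054) (0.015234863385558128, 0.062541663646698) 85.81442260742188 0.13840520079701296 0.17137026385285034
1223 (0.4774678349494934, -0.09556996822357178) (0.015121662057936192, 0.06253701448440552) 85.94207000732422 0.16436276052472837 0.17137026385285034
arrow 792 [ 0.34351412 -0.07432835  0.0075    ] [ 0.31647583 -0.07106525  0.0075    ]
{}
```

View pics/w2.png

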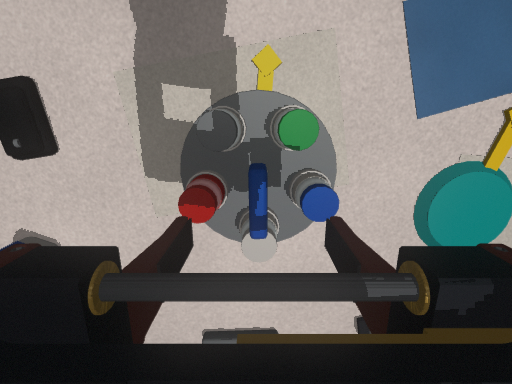

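The gripper is over the bar, which shows at (258, 200) with red at (198, 203). The measured bar is at (0.4775, -0.0955) and 175.9°, so red is at bar -72°, and the arrow is at about 171.4°. Descend and grip.

Call:
{"api": "carry_out", "payload": {"motion": [{"grip":1,"dp":[0.0005,-0.001,0.02],"spin":-0.007},{"grip":1,"dp":[0,0,0.025],"spin":0},{"grip":1,"dp":[0,0,0.025],"spin":0},{"grip":1,"dp":[0,0,0.018],"spin":0},{"grip":1,"dp":[0,0,0],"spin":0}]}}

```text
t: 3.85
tcp_pos: [0.4759, -0.0944, 0.1327]
tcp_rot: [0.034, 0.999, 0.0, -0.002]
contact_force: [-0.2, -0.9, 0.3]
opening: 0.0882
grip_force: 0.0
```

Call:
{"api": "carry_out", "payload": {"motion": [{"grip":0,"dp":[0,0,0],"spin":0},{"grip":0,"dp":[0,0,0],"spin":0},{"grip":0,"dp":[0,0,0],"spin":0},{"grip":0,"dp":[0,0,0],"spin":0},{"grip":0,"dp":[0,0,0],"spin":0},{"grip":0,"dp":[0,0,0],"spin":0},{"grip":0,"dp":[0,0,0],"spin":0},{"grip":0,"dp":[0,0,0],"spin":0},{"grip":0,"dp":[0,0,0],"spin":0},{"grip":0,"dp":[0,0,0],"spin":0}], "squeeze": 30}}

```text
t: 4.85
tcp_pos: [0.478, -0.095, 0.1346]
tcp_rot: [0.035, 0.999, 0.001, -0.0]
contact_force: [1.1, 5.8, 0.7]
opening: 0.0159
grip_force: 30.0
```

Call:
{"api": "carry_out", "payload": {"motion": [{"grip":0,"dp":[0,0,0],"spin":0.02},{"grip":0,"dp":[0,0,0],"spin":0.04},{"grip":0,"dp":[0,0,0],"spin":0.06},{"grip":0,"dp":[0,0,0],"spin":0.08},{"grip":0,"dp":[0,0,0],"spin":0.08},{"grip":0,"dp":[0,0,0],"spin":0.08},{"grip":0,"dp":[0,0,0],"spin":0.08},{"grip":0,"dp":[0,0,0],"spin":0.08},{"grip":0,"dp":[0,0,0],"spin":0.08},{"grip":0,"dp":[0,0,0],"spin":0.06},{"grip":0,"dp":[0,0,0],"spin":0.04},{"grip":0,"dp":[0,0,0],"spin":0.02}]}}

```text
t: 6.05
tcp_pos: [0.4779, -0.0952, 0.1346]
tcp_rot: [0.385, 0.923, 0.0, -0.0]
contact_force: [0.4, 3.2, -0.3]
opening: 0.0158
grip_force: 30.0
```

Call:
{"api": "carry_out", "payload": {"motion": [{"grip":0,"dp":[0,0,0],"spin":0.03},{"grip":0,"dp":[0,0,0],"spin":0.06},{"grip":0,"dp":[0,0,0],"spin":0.08},{"grip":0,"dp":[0,0,0],"spin":0.09},{"grip":0,"dp":[0,0,0],"spin":0.09},{"grip":0,"dp":[0,0,0],"spin":0.09},{"grip":0,"dp":[0,0,0],"spin":0.09},{"grip":0,"dp":[0,0,0],"spin":0.09},{"grip":0,"dp":[0,0,0],"spin":0.09},{"grip":0,"dp":[0,0,0],"spin":0.08},{"grip":0,"dp":[0,0,0],"spin":0.06},{"grip":0,"dp":[0,0,0],"spin":0.03}]}}

```text
t: 7.25
tcp_pos: [0.4776, -0.0953, 0.1346]
tcp_rot: [0.742, 0.671, -0.0, -0.0]
contact_force: [-2.4, 3.0, 2.1]
opening: 0.0156
grip_force: 30.0
```

Call:
{"api": "carry_out", "payload": {"motion": [{"grip":0,"dp":[0,0,0],"spin":0.03},{"grip":0,"dp":[0,0,0],"spin":0.06},{"grip":0,"dp":[0,0,0],"spin":0.08},{"grip":0,"dp":[0,0,0],"spin":0.08},{"grip":0,"dp":[0,0,0],"spin":0.06},{"grip":0,"dp":[0,0,0],"spin":0.034},{"grip":0,"dp":[0,0,0],"spin":0.02},{"grip":0,"dp":[0,0,0],"spin":0},{"grip":0,"dp":[0,0,0],"spin":0},{"grip":0,"dp":[0,0,0],"spin":0}]}}

```text
t: 8.25
tcp_pos: [0.4774, -0.0953, 0.1346]
tcp_rot: [0.85, 0.527, -0.0, -0.0]
contact_force: [-2.7, 3.5, 4.0]
opening: 0.0156
grip_force: 30.0
```

```bash
python3 - <<'E'
from fit import *
s,T=tool(); p=imaging.read_camera("wrist"); W=T@np.array(p["T_tool_cam"])
print(s["t"],s["tcp_pos"],deg(T[:2,0]),s["joint_positions"],s["contact_force"],s["ft_torque"],s["opening"])
for n,p,w in [("w3",p,W),("side3",imaging.read_camera("side"),None),("top3",imaging.read_camera("top"),None)]:
    cv2.imwrite(f"pics/{n}.png",p["image"]); A=np.array([.4775,-.0953])
    f=(0,0,512,384)
    y=pts(p,mask(p,(18,110,70),(36,255,255),f),.0075,w); y=y[np.linalg.norm(y[:,:2]-A,axis=1)<.2]
    r=pts(p,mask(p,(0,150,60),(6,255,255),f)|mask(p,(174,150,60),(180,255,255),f),.098,w); r=r[np.linalg.norm(r[:,:2]-A,axis=1)<.13] if len(r) else r
    print(n,len(y),len(y) and deg(y.mean(0)[:2]-A),len(r),len(r) and (r.mean(0),deg(r.mean(0)[:2]-A)))
    for q in ["jar_red"]:
        for d in models.spot_point(p,q)[:1]:
            x=world(p,*d["centre"],.026,w); print(d,x,deg(x[:2]-A))
a=[cv2.imread(f"pics/{n}.png") for n in ("w3","side3","top3")]
big=np.vstack([np.hstack([cv2.resize(a[0],(400,300)),cv2.resize(a[1][170:290,180:340],(400,300))]),np.hstack([cv2.resize(a[2][170:275,220:360],(400,300)),np.zeros((300,400,3),np.uint8)])])
cv2.imwrite("pics/all3.png",big)
E
```

```text
8.25 [ 0.47743663 -0.09532941  0.13463708] 63.56656847376416 [-2.21701477e-01  3.56375175e-01  1.99346458e+00  3.95504252e-04
  7.92842685e-01  2.39371200e-01] [-2.69041488  3.46371499  3.95548664] [ 0.59393551  0.25166622 -0.02711605] 0.015630600068561814
w3 1074 -163.15804507921789 2042 (array([ 0.41692877, -0.07586488,  0.098     ]), np.float64(162.21044094486464))
{'centre': [208.4, 190.1], 'confidence': 0.84} [ 0.40338996 -0.08149775  0.026     ] 169.45010307343978
side3 125 171.99438690368387 193 (array([ 0.39486171, -0.10660309,  0.098     ]), np.float64(-172.21153114410106))
{'centre': [238.5, 234.8], 'confidence': 0.81} [ 0.41198676 -0.08038892  0.026     ] 167.17768721375657
top3 0 0 18 (array([ 0.41972997, -0.08788414,  0.098     ]), np.float64(172.6850208243318))
{'centre': [193.7, 271.5], 'confidence': 0.63} [ 0.55140292 -0.06160034  0.026     ] 24.51293919599462
```

View pics/all3.png

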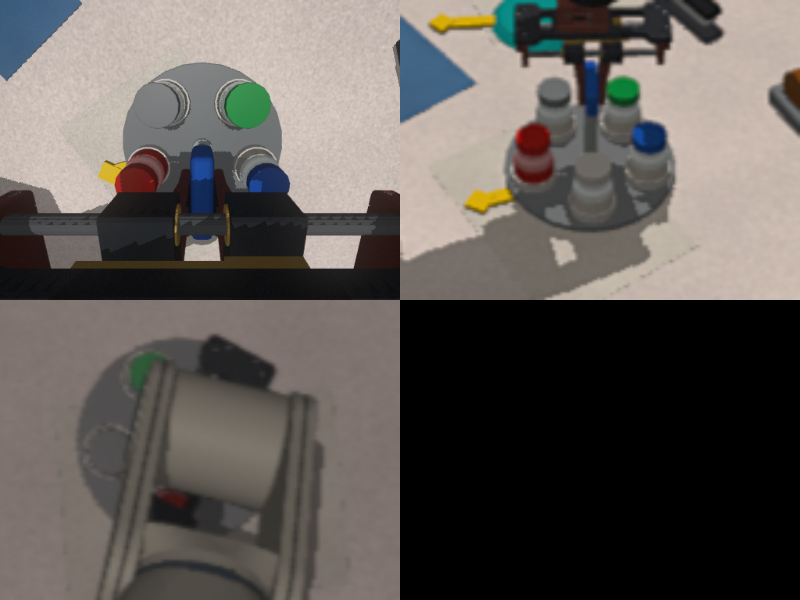

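The composite shows all five jars upright, with the red jar in line behind the arrow (side crop: red at (532, 150), arrow at (488, 200)). I'll do a quick precise check of the lids by depth.

```bash
python3 - <<'E'
from fit import *
A=np.array([.4775,-.0953]); f=(0,0,512,384)
s,T=tool(); p=imaging.read_camera("wrist"); W=T@np.array(p["T_tool_cam"])
for n,p,w in [("w",p,W),("side",imaging.read_camera("side"),None)]:
    for c,ms in [("red",[((0,130,40),(7,255,255)),((173,130,40),(180,255,255))]),("blue",[((105,120,30),(130,255,255))]),("green",[((50,90,40),(85,255,255))])]:
        m=sum(mask(p,*l,f) for l in ms)
        P=np.array([world(p,r,k,None,w) for r,k in np.argwhere(m)])
        P=P[(abs(P[:,2]-.098)<.005)&(np.linalg.norm(P[:,:2]-A,axis=1)<.12)]
        if len(P)>8:
            x,r=cv2.minEnclosingCircle(P[:,:2].astype(np.float32)); print(n,c,len(P),np.round(x,4),round(r,4),deg(np.array(x)-A),np.linalg.norm(x-A))
    y=pts(p,mask(p,(18,110,70),(36,255,255),f),.0075,w); d=np.linalg.norm(y[:,:2]-A,axis=1); y=y[(d<.175)&(d>.09)]
    print("arrow",len(y),deg(y.mean(0)[:2]-A), [deg(q[:2]-A) for q in y[np.argsort(-np.linalg.norm(y[:,:2]-A,axis=1))[:3]]])
E
```

```text
w red 1448 [ 0.4059 -0.0838] 0.0215 170.9032117270333 0.07250150253196684
w blue 1433 [ 0.5312 -0.1463] 0.0214 -43.48208289756573 0.07404310507537398
w green 2684 [ 0.5438 -0.061 ] 0.0216 27.35575938734753 0.07467534351212599
arrow 1059 -164.05874644907703 [np.float64(-101.86042329604551), np.float64(-102.26970745459373), np.float64(-130.47503354138732)]
side red 115 [ 0.4043 -0.0867] 0.024 173.33250687786847 0.07365793457676093
side blue 105 [ 0.5281 -0.149 ] 0.0222 -46.72036859990451 0.07373547974275423
side green 101 [ 0.5414 -0.0622] 0.0223 27.400088216923926 0.07192656229112998
arrow 125 171.99438690368387 [np.float64(172.37972085852465), np.float64(170.98757108714835), np.float64(174.15156477568513)]
```

Red is at about 171–172° and the arrow at about 171.5–172°, so they line up. I'm handing in while still gripping.

```bash
python3 -c "
from workcell import manip
print(manip.job_done())"
```

```text
the job is handed in; nothing more can be done
None
```

The red-lidded jar stands behind the yellow front arrow, in line to within about 1° by the camera measurements, and the job is handed in with the gripper still holding the T-bar; the last pictures show all five jars upright.

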